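Clear the mould's bottom plate and build up the plate pile

TASK

Someone has left the red oil canister standing on the mould's bottom plate: lift it off (it has a carrying handle) and stand it upright on the round green drip mat, wholly on the mat. Then build the mould on the bottom plate: first the aluminium cavity plate, pocket up, then the amber insulating plate on top, all three long sides parallel and all edges flush, so that they make one square pile. Set everything down rather than dropping it, do not tip the canister over, and leave the spring tub, hammer and wrench where they are.

Things in the scene. Friction and masses are not known exactly. Their poses are not given: they have to be found in the camera images.
- bottom_plate: Fixed. A bare steel mould plate, 150 x 62 mm and 30 mm thick, on a blue painted base 180 x 100 mm and 8 mm thick, centred on it; neither can move. Origin: centre of the underside of the blue base, on the bench; x along the 150 mm side, y along the 62 mm side, z up. Dark bolt holes are painted marks only. The canister stands on it at the start.
- bottom_top (a point): The centre of the bottom plate's upper face, 38 mm above the bench, with the axes of bottom_plate. The pile is built here.
- cavity_plate: Loose aluminium plate, 150 x 62 mm, 22 mm thick, about 0.42 kg, with an open rectangular pocket 74 x 30 mm, 10 mm deep, in the middle of its upper face. It lies flat on the bench, pocket up. Origin: centre of its underside; x along the 150 mm side, y along the 62 mm side, z up. It can be gripped across its 62 mm width, at its middle. Turned by half a turn it serves just as well.
- insulating_plate: Loose amber resin-board plate, 150 x 62 mm, 16 mm thick, about 0.28 kg, flat on both faces (its dark holes are painted marks). It lies flat on the bench. Origin: centre of its underside; x along the 150 mm side, y along the 62 mm side, z up. It can be gripped across its 62 mm width, at its middle. Turned by half a turn it serves just as well.
- canister: Loose red oil canister, closed, with a white band; diameter 58 mm, body 70 mm high, then a cone and a cap up to 100 mm; about 0.35 kg. Above it stands a rigid arched steel handle made of 10 mm round bar, overall 78 mm along x, its top at 133 mm. Origin: centre of its underside; x along the handle, z up.
- canister_grip (a point): The middle of the level top bar of the canister's handle, on the bar's centre line, 128 mm above the canister's underside. The bar is level and straight for 52 mm along the canister's x; pinch it across y from above. The free space between the bar's underside and the cap is 23 mm.
- drip_mat: Fixed flat green round mat, diameter 136 mm, 5 mm thick, no rim. Origin: centre of its underside, on the bench.
- spring_tub: Bystander: loose cream open tub, 110 x 160 mm, 60 mm high, with blue springs in it. Origin: centre of its underside.
- hammer: Bystander: loose steel hammer with a wooden handle, 260 mm long, head 88 mm across, 26 mm high, lying across the bench beyond the work. Origin: under the middle of its length; x from the handle towards the head.
- wrench: Bystander: loose steel wrench, about 180 mm long and 10 mm high, lying across the bench beyond the work. Origin: under the middle of its length; x along it.
Not all that is in view belongs to the job. Several things look just like the cavity_plate: the one meant starts farthest from the robot's base.

How it is judged:
On the way, in this order (a step that is already met when the one before it is completed fails the run):
1. the canister stands upright and released, wholly on the drip mat (horizontal distance between canister and drip_mat below 0.038 m and z of canister in the frame of drip_mat between 0.002 and 0.009 m and angle between canister's own z axis and vertical below 0.06 rad and linear speed of canister below 0.03 m/s and angular speed of canister below 0.2 rad/s and contact force between the fingers and canister below 0.05 N), for 0.2 s.
2. the cavity plate lies, pocket up and released, square and flush on the bottom plate (horizontal distance between cavity_plate and bottom_top below 0.006 m and z of cavity_plate in the frame of bottom_top between -0.003 and 0.003 m and angle between the x axis of cavity_plate and the x axis of bottom_top, either way round below 0.07 rad and angle between cavity_plate's own z axis and vertical below 0.04 rad and linear speed of cavity_plate below 0.03 m/s and angular speed of cavity_plate below 0.2 rad/s and contact force between the fingers and cavity_plate below 0.05 N), for 0.2 s.
At the end, for the whole second after the job is handed in: Canister upright (3 deg) on the mat, axis within 38 mm of its centre. Cavity plate flat, pocket up, on the bottom plate, centres within 6 mm; insulating plate flat on it, centres within 6 mm (8 mm to the bottom plate). Long sides parallel within 4 deg. All released, at rest (all of step 1 and all of step 2 and horizontal distance between insulating_plate and bottom_top below 0.008 m and z of insulating_plate in the frame of bottom_top between 0.019 and 0.025 m and angle between the x axis of insulating_plate and the x axis of bottom_top, either way round below 0.07 rad and angle between insulating_plate's own z axis and vertical below 0.04 rad and linear speed of insulating_plate below 0.03 m/s and angular speed of insulating_plate below 0.2 rad/s and contact force between the fingers and insulating_plate below 0.05 N and horizontal distance between insulating_plate and cavity_plate below 0.006 m); the robot touches nothing.
It fails at once if the canister or a plate is dropped or knocked flying (faster than 0.5 m/s with no finger on it) ((linear speed of canister above 0.5 m/s and contact force between the fingers and canister below 0.05 N) or (linear speed of cavity_plate above 0.5 m/s and contact force between the fingers and cavity_plate below 0.05 N) or (linear speed of insulating_plate above 0.5 m/s and contact force between the fingers and insulating_plate below 0.05 N)).
It fails at once if the canister is tipped by more than 30 degrees (angle between canister's own z axis and vertical above 0.52 rad).
It fails at once if the spring tub, hammer or wrench is moved by more than 30 mm (distance of any of spring_tub, hammer, wrench from where it was at the start of the episode above 0.03 m).
It also fails if it takes over 72 s, if anything falls off the work surface, if the arm or the gripper's body presses on something with over 40 N, if the wrist force passes 120 N, or if a joint passes its speed limit or range.

ROBOT

A 7-joint arm with a two-finger parallel gripper is mounted at the origin on the work surface. World frame = base frame: x ahead of the robot, y to its left, z up, the work surface at z = 0. Lengths are in m, angles in rad, forces in N, time in s.
With the tool pointing down it reaches from about 0.425 to 0.925 m from the base axis. Payload 6.8 kg.
Tool frame: the origin (TCP) lies on the centre line of the jaws, within the pads' length; the fingertips stand 25 mm ahead of it and the grasp point (between the pads) lies 6 mm ahead of it; z points along the fingers, y is the line along which they close (so a half turn about z gives the same grasp; the last joint's range is limited). The gripper opens to 85 mm and grips with 20 to 120 N. Pads are 22 mm wide; open, the fingers measure 114 mm over their backs; the gripper's body (76 mm by 85 mm) begins 54 mm behind the grasp point. The pads swing forward as they close: fully open they stand 13 mm farther back than shut.
Start: joints at [-1.424, 0.477, 0.022, 1.555, -0.011, 1.109, -0.083], TCP at [0.17, 0.653, 0.224] pointing down, gripper open.
Joint ranges: [-2.96, 2.96], [-0.34, 2.1], [-1.41, 1.46], [0.24, 2.44], [-1.37, 4.51], [0.17, 1.92], [-2.96, 2.96]. Speed limits (rad/s): [2.39, 2.39, 3.14, 3.14, 3.14, 3.14, 3.14].

INTERFACE

Orientations are given as a rotation vector (axis times angle).
In Python, from bench import status, imaging, workorder gives the robot as it stands.
- The arm moves only by the tool send_rows, never from a script. Its argument "steps" is a list of rows, each an object of numbers: "dx", "dy", "dz": the shift along the tool's x, y, z in cm; "yaw": the turn about the tool's z in degrees; "gripper": the opening, from 0 (shut) to 1 (fully open). A call has 1 to 5 rows; each row is the pose to reach, as a shift and turn from the pose commanded when the call began, along the tool's axes at that moment; what a row does not reach only later rows make up. A row lasts 1/8 s, in which the tool goes at most 62.5 mm and 10.7 degrees, less where a joint would pass 70% of its speed; a pose out of reach is approached as far as the arm can. A call with a gripper value outside its range is refused whole. The fingers move at their own pace and stop on an object; "force" is the grip in N (left out, the last holds). Time passes only in rows, so rows that repeat a pose let the fingers close. It gives the time, the measured TCP pose, the force, the opening and the grip force at its end, in the units of the state.
- status.get_obs(): the state, without advancing time (a new reading comes with each control period).
- imaging.grab_frame(name): name is "side" or "top" or "wrist"; returns a dict with "color" (400x640x3 uint8, red, green, blue), "depth" (400x640 float32, m along the optical axis (not along the pixel's ray), 0 where there is no reading), "K" (3x3 intrinsics, pixels), "R" (3x3) and "t" (3): a world point X has camera coordinates R X + t. Camera axes: x right, y down, z forward; pixel columns grow to the right and rows downward; lengths in m; the calibration is good to about 2 mm. A picture is of the moment at which its call begins.
- workorder.hand_in(): hands the job in; it is judged then, once.
The state is a dict: "clock": time; "joints": joint angles; "qvel": joint speeds; "tau": joint torques, N m; "tcp_pos": TCP position; "orientation": TCP orientation; "contact_force": force on the tool from outside, world axes, zero at the start; "moment": the same for the moment, N m; "grip_width": finger opening in m; "gripper_force": force on a finger pad.
Only numpy, scipy, OpenCV 4.12 (cv2) and the standard library are available. Lean on these libraries where they do the work, as an engineer would, in place of code of your own. Each camera call takes 0.05 s, during which the arm holds its last target. There are 200 camera calls.

## Working session

There is one attempt and no reset: what is moved stays moved. The work goes in short steps, Python scripts to look and compute and a tool call to move; the robot and the scene stay as the last step left them, time stands still between calls to the robot, and variables do not carry over. Pictures are saved under pics/ and viewed, at most 10 in all, crops included, and the job is handed in when it is done.

Besides the shell and the picture viewer there is one more tool, called in YAML: its name, and indented under it one key for each argument. send_rows: Moves the arm, as the interface text tells. Its arguments: {"type":"object","properties":{"steps":{"type":"array"},"force":{"type":"number"}},"required":["steps"]}

```bash
mkdir -p pics; python3 - <<'E'
from bench import status, imaging
import cv2,numpy as np
o=status.get_obs();print(o['clock'],o['tcp_pos'],o['orientation'],o['grip_width'])
for n in('top','side'):
    f=imaging.grab_frame(n);cv2.imwrite(f'pics/{n}0.png',f['color'][...,::-1]);np.savez(f'{n}0.npz',**f)
    print(n,f['K'].round(1).tolist(),(-f['R'].T@f['t']).round(3),f['R'].round(3).tolist())
E
```

```text
0.0 [0.17002458 0.65260356 0.22339365] [-3.99179839e-01 -3.11604876e+00  2.96461961e-03] 0.08498070553104954
top [[362.0, 0.0, 315.8], [0.0, 362.0, 193.3], [0.0, 0.0, 1.0]] [0.334 0.004 1.14 ] [[0.016, -1.0, 0.0], [-0.978, -0.016, -0.207], [0.207, 0.003, -0.978]]
side [[378.5, 0.0, 320.7], [0.0, 378.5, 203.7], [0.0, 0.0, 1.0]] [ 0.234 -0.754  0.844] [[0.923, -0.384, -0.021], [-0.266, -0.599, -0.756], [0.277, 0.703, -0.655]]
```

View pics/top0.png

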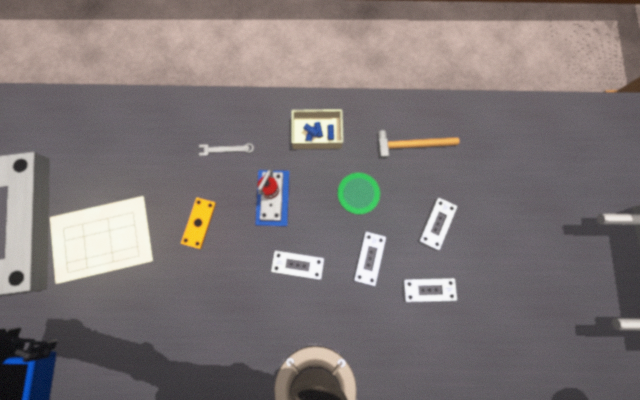

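View pics/side0.png

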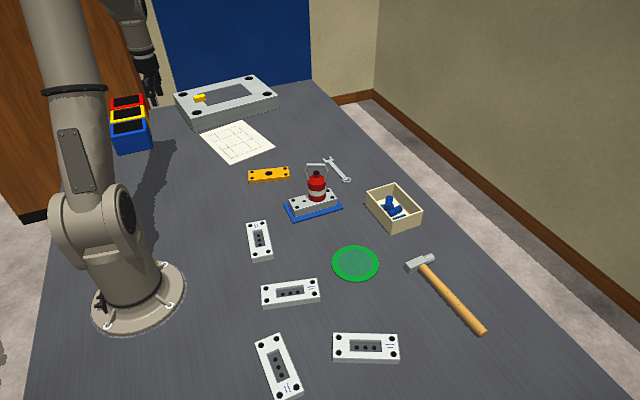

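The top view shows the canister (268,187) on the blue base (272,198), the mat (359,193) and the amber plate (198,223). There are four cavity look-alikes at (297,264), (370,258), (438,223) and (430,290). The robot base is near (315,385), so (438,223) looks farthest. I'll check this numerically and with a crop.

```bash
cat > h.py <<'E'
import numpy as np,cv2
from bench import status,imaging
def ray(f,px,z):
    px=np.atleast_2d(px).astype(float);d=np.c_[px,np.ones(len(px))]@np.linalg.inv(f['K']).T@f['R']
    c=-f['R'].T@f['t'];return (c+d*((z-c[2])/d[:,2])[:,None])[:,:2]
def cloud(f):
    v,u=np.mgrid[:400,:640];d=f['depth'];p=np.stack([(u-f['K'][0,2])/f['K'][0,0]*d,(v-f['K'][1,2])/f['K'][1,1]*d,d],-1)
    return (p-f['t'])@f['R']
def rect(pts):
    """centre, sizes (mm), long-axis angle (deg) of points in m"""
    c,s,_=r=cv2.minAreaRect((np.asarray(pts)*1000).astype(np.float32));b=cv2.boxPoints(r)
    e=max(b[1]-b[0],b[2]-b[1],key=np.linalg.norm)
    return (np.array(c)/1000).round(4),np.sort(s)[::-1].round(1),round(float(np.degrees(np.arctan2(e[1],e[0]))%180),1)
def hsv(f):return cv2.cvtColor(f['color'],cv2.COLOR_RGB2HSV)
E
python3 - <<'E'
from h import *
f=dict(np.load('top0.npz'));H=hsv(f);P=cloud(f)
def blobs(m,z,lo=150):
    cs,_=cv2.findContours(m.astype(np.uint8),0,cv2.CHAIN_APPROX_NONE)
    for c in cs:
        if cv2.contourArea(c)>lo:
            w=ray(f,c[:,0],z);r=rect(w);print('  px',c[:,0].mean(0).round(),*r,'r',np.hypot(*r[0]).round(3))
h,s,v=H[...,0],H[...,1],H[...,2]
print('white');blobs((s<60)&(v>150)&(np.arange(400)[:,None]>190)&(np.arange(640)[None]>200),.022)
print('amber');blobs((h>12)&(h<28)&(s>150),.016)
print('blue');blobs((h>100)&(h<125)&(s>120),.008)
print('green');blobs((h>45)&(h<80)&(s>120),.005)
f2=dict(np.load('side0.npz'))
for g in(f,f2):
    Q=cloud(g);m=(Q[...,2]>.158)&(Q[...,2]<.18)&(np.abs(Q[...,0]-.53)<.15)&(np.abs(Q[...,1]-.13)<.12)
    q=Q[m];print('bar',len(q),q.mean(0).round(4),rect(q[:,:2]))
for px in((297,257),(438,232),(198,215)):print(px,P[px[1],px[0]].round(3))
cv2.imwrite('pics/crop.png',cv2.resize(f['color'][170:310,160:480,::-1],None,fx=2.5,fy=2.5,interpolation=cv2.INTER_CUBIC))
E
```

```text
white
  px [325. 367.] [ 0.0623 -0.0232] [226.1 101.5] 68.2 r 0.066
  px [630. 323.] [ 0.1951 -0.919 ] [58.8 25.1] 90.9 r 0.939
  px [430. 290.] [ 0.2822 -0.3388] [155.7  68.3] 92.3 r 0.441
  px [297. 265.] [0.3493 0.0601] [156.8  68. ] 82.2 r 0.354
  px [370. 258.] [ 0.3726 -0.1606] [156.4  68.7] 166.3 r 0.406
  px [621. 218.] [ 0.5089 -0.9453] [109.  22.] 90.9 r 1.074
  px [438. 224.] [ 0.4829 -0.3745] [155.7  68.2] 155.0 r 0.611
  px [272. 207.] [0.5311 0.1478] [93.2 64.5] 177.6 r 0.551
amber
  px [198. 223.] [0.4734 0.3733] [150.9  65.1] 165.8 r 0.603
blue
  px [ 32. 373.] [0.0251 0.837 ] [154.5 128.1] 90.9 r 0.837
  px [275. 205.] [0.5578 0.1466] [176.4  99.7] 0.1 r 0.577
green
  px [358. 193.] [ 0.5783 -0.1293] [132.1 131. ] 90.9 r 0.593
bar 91 [0.5739 0.1516 0.1685] (array([0.5756, 0.1516]), array([67.8, 10.2]), 155.2)
bar 85 [0.5766 0.1481 0.1681] (array([0.5765, 0.1487]), array([65.5, 12.9]), 156.8)
(297, 257) [0.372 0.062 0.023]
(438, 232) [ 0.456 -0.374  0.013]
(198, 215) [0.496 0.375 0.019]
```

View pics/crop.png

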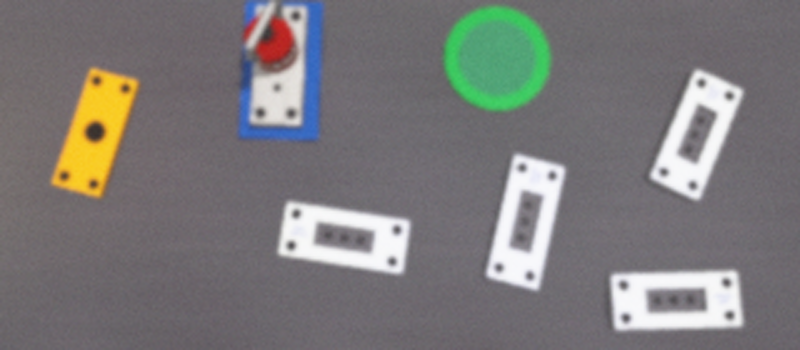

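Confirmed. In the crop the candidates are at px (297,264) r=0.354, (370,258) r=0.406, (430,290) r=0.441 and (438,223) r=0.611 m. The cavity plate is the one at (438,223), lower right of the mat at crop (697,133), because it is farthest from the base. Next I go above the canister handle: bar at (0.576,0.150), angle 156°.

send_rows:
  steps:
    - {"dx": -4, "dy": -3, "gripper": 1}
    - {"dx": -9, "dy": -6.7}
    - {"dx": -14, "dy": -10.4}
    - {"dx": -19, "dy": -14.1}
    - {"dx": -24, "dy": -17.8}

```text
validation failed for argument at $.st...
```

send_rows:
  steps:
    - {"dx": -5, "dy": -3.7}
    - {"dx": -10, "dy": -7.4}
    - {"dx": -15, "dy": -11.1}
    - {"dx": -20, "dy": -14.8}
    - {"dx": -24, "dy": -17.8}

```text
validation failed for argument at $.st...
```

```bash
cat >> h.py <<'E'
from scipy.spatial.transform import Rotation as Ro
def plan(target,ang):
    """cm shifts in tool axes and yaw so that TCP goes to target, tool x along ang (mod 180)"""
    o=status.get_obs();R=Ro.from_rotvec(o['orientation']).as_matrix();d=R.T@(np.array(target)-o['tcp_pos'])*100
    a=np.degrees(np.arctan2(R[1,0],R[0,0]));y=(a-ang+90)%180-90
    print('t',round(o['clock'],2),'tcp',o['tcp_pos'].round(4),'xang',a.round(1),'-> dx,dy,dz',d.round(2),'yaw',round(y,1),'w',round(o['grip_width'],4),'F',o['contact_force'].round(1),'q',o['joints'].round(2))
E
python3 - <<'E'
from h import *
f=imaging.grab_frame('wrist');cv2.imwrite('pics/w1.png',f['color'][...,::-1]);np.savez('w1.npz',**f)
Q=cloud(f);m=(f['depth']>0)&(Q[...,2]>.158)&(Q[...,2]<.178)&(np.hypot(Q[...,0]-.576,Q[...,1]-.15)<.06)
q=Q[m];print('bar',len(q), rect(q[:,:2]) if len(q)>5 else '')
plan([.576,.15,.174],156)
E
```

```text
bar 0 
t 0.15 tcp [0.1701 0.6527 0.2236] xang 165.4 -> dx,dy,dz [-51.96 -38.41   5.02] yaw 9.4 w 0.0854 F [-0.2  0.4  0.6] q [-1.42  0.48  0.02  1.56 -0.01  1.11 -0.08]
```

View pics/w1.png

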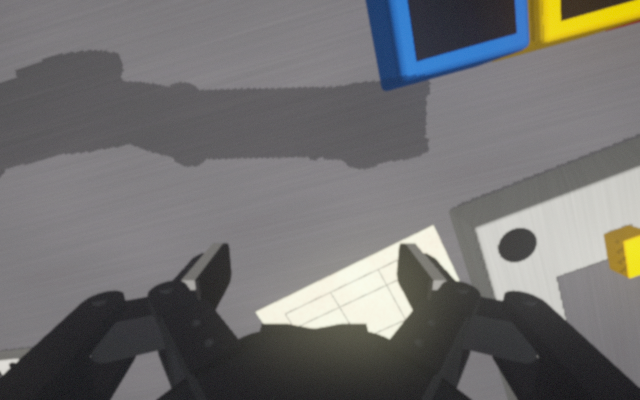

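The wrist view still shows the start pose: fingers at (215,270) and (430,270), drawing at (360,290). The move was refused, so I'll retry with all keys given.

send_rows:
  steps:
    - {"dx": -4, "dy": -3, "dz": 0, "yaw": 0, "gripper": 1}
    - {"dx": -9, "dy": -6.7, "dz": 0, "yaw": 0, "gripper": 1}
    - {"dx": -14, "dy": -10.4, "dz": 0, "yaw": 0, "gripper": 1}
    - {"dx": -19, "dy": -14.1, "dz": 0, "yaw": 0, "gripper": 1}
    - {"dx": -24, "dy": -17.8, "dz": 0, "yaw": 0, "gripper": 1}

```text
clock: 0.78
tcp_pos: [0.3585, 0.4186, 0.2244]
orientation: [0.399, 3.116, 0.0]
contact_force: [0.1, 0.9, 0.4]
grip_width: 0.0857
gripper_force: 0.0
```

send_rows:
  steps:
    - {"dx": -6, "dy": -4, "dz": 0, "yaw": 2, "gripper": 1}
    - {"dx": -11, "dy": -8, "dz": 0, "yaw": 4, "gripper": 1}
    - {"dx": -16, "dy": -12, "dz": 0, "yaw": 6, "gripper": 1}
    - {"dx": -20, "dy": -15, "dz": 0, "yaw": 8, "gripper": 1}
    - {"dx": -23, "dy": -17, "dz": 0, "yaw": 9.4, "gripper": 1}

```text
clock: 1.4
tcp_pos: [0.5388, 0.1942, 0.2244]
orientation: [0.661, 3.071, -0.001]
contact_force: [-0.2, 1.3, -0.8]
grip_width: 0.0851
gripper_force: 0.0
```

```bash
python3 - <<'E'
from h import *
f=imaging.grab_frame('wrist');cv2.imwrite('pics/w2.png',f['color'][...,::-1]);np.savez('w2.npz',**f)
Q=cloud(f);m=(f['depth']>0)&(Q[...,2]>.158)&(Q[...,2]<.178)&(np.hypot(Q[...,0]-.576,Q[...,1]-.15)<.06)
q=Q[m];print('bar',len(q), rect(q[:,:2]) if len(q)>5 else '')
plan([.576,.15,.174],156)
E
```

```text
bar 871 (array([0.574 , 0.1522]), array([63.9,  9.9]), 154.4)
t 1.45 tcp [0.5416 0.1904 0.2246] xang 155.4 -> dx,dy,dz [-4.79 -2.23  5.08] yaw -0.6 w 0.0852 F [ 2.8 -3.5  0.9] q [-0.67  0.31  0.28  1.82 -0.1   1.02  0.79]
```

View pics/w2.png

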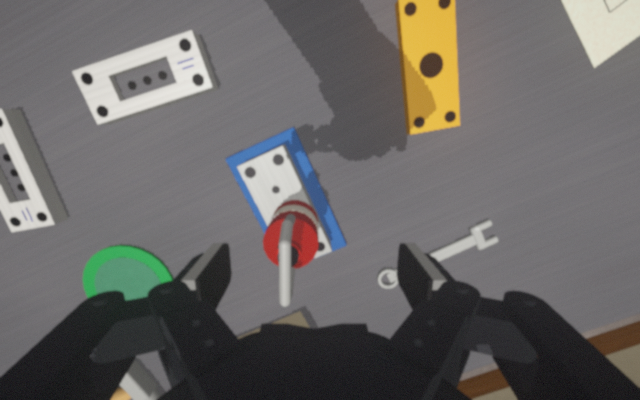

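The wrist view shows the handle bar from (290,215) to (285,300) between the fingers, nearly parallel to the jaws' mid-line. It measures (0.5745,0.1515) at 155°. Next I centre on it and descend.

send_rows:
  steps:
    - {"dx": -2.5, "dy": -1.2, "dz": 0, "yaw": 0, "gripper": 1}
    - {"dx": -4.6, "dy": -2.2, "dz": 0, "yaw": 0, "gripper": 1}
    - {"dx": -4.6, "dy": -2.2, "dz": 2, "yaw": 0, "gripper": 1}
    - {"dx": -4.6, "dy": -2.2, "dz": 4, "yaw": 0, "gripper": 1}
    - {"dx": -4.6, "dy": -2.2, "dz": 5, "yaw": 0, "gripper": 1}

```text
clock: 2.08
tcp_pos: [0.5695, 0.1593, 0.1731]
orientation: [-0.652, -3.071, 0.002]
contact_force: [0.1, -0.3, -0.9]
grip_width: 0.0854
gripper_force: 0.0
```

```bash
python3 - <<'E'
from h import *
f=imaging.grab_frame('wrist');H=hsv(f)
Q=cloud(f);m=(f['depth']>0)&(Q[...,2]>.158)&(Q[...,2]<.178)&(np.hypot(Q[...,0]-.576,Q[...,1]-.15)<.045)
q=Q[m];print('bar',len(q), rect(q[:,:2]) if len(q)>5 else '')
plan([.5745,.1515,.174],155)
E
```

```text
bar 1602 (array([0.5741, 0.1522]), array([64.5, 10. ]), 154.4)
t 2.12 tcp [0.5691 0.1591 0.1723] xang 156.0 -> dx,dy,dz [-0.8  -0.48 -0.17] yaw 1.0 w 0.0852 F [-0.4 -0.9 -0.7] q [-0.59  0.4   0.28  1.83 -0.13  0.93  0.9 ]
```

send_rows:
  steps:
    - {"dx": -0.8, "dy": -0.5, "dz": -0.1, "yaw": 1.5, "gripper": 1}
    - {"dx": -0.8, "dy": -0.5, "dz": -0.1, "yaw": 1.5, "gripper": 0.4}
    - {"dx": -0.8, "dy": -0.5, "dz": -0.1, "yaw": 1.5, "gripper": 0}
    - {"dx": -0.8, "dy": -0.5, "dz": -0.1, "yaw": 1.5, "gripper": 0}
    - {"dx": -0.8, "dy": -0.5, "dz": -0.1, "yaw": 1.5, "gripper": 0}
  force: 60

```text
clock: 2.75
tcp_pos: [0.5755, 0.1516, 0.1755]
orientation: [0.693, 3.064, 0.0]
contact_force: [-0.9, -0.6, -0.5]
grip_width: 0.0124
gripper_force: 0.0
```

send_rows:
  steps:
    - {"dx": 0, "dy": 0, "dz": 0, "yaw": 0, "gripper": 0}
    - {"dx": 0, "dy": 0, "dz": 0, "yaw": 0, "gripper": 0}
    - {"dx": 0, "dy": 0, "dz": 0, "yaw": 0, "gripper": 0}
    - {"dx": 0, "dy": 0, "dz": 0, "yaw": 0, "gripper": 0}
  force: 60

```text
clock: 3.25
tcp_pos: [0.5756, 0.1513, 0.1754]
orientation: [0.693, 3.064, 0.0]
contact_force: [0.0, -0.4, -0.8]
grip_width: -0.0001
gripper_force: 0.0
```

The fingers closed on nothing, so I'll look before moving.

```bash
python3 - <<'E'
from h import *
ims=[]
for n in('side','top','wrist'):
    f=imaging.grab_frame(n);Q=cloud(f);np.savez(n+'3.npz',**f)
    if n=='wrist': ims.append(f['color'][100:340,120:520])
    elif n=='side':
        ims.append(cv2.resize(f['color'][120:240,240:440],None,fx=2,fy=2))
    for z0,z1 in((.158,.18),(.06,.1)):
        m=(f['depth']>0)&(Q[...,2]>z0)&(Q[...,2]<z1)&(np.hypot(Q[...,0]-.576,Q[...,1]-.15)<.06);q=Q[m]
        if len(q)>5: print(n,z0,len(q),rect(q[:,:2]),q[:,2].max().round(3))
cv2.imwrite('pics/chk.png',np.vstack(ims)[...,::-1])
plan([.5745,.1515,.174],155)
E
```

```text
side 0.158 84 (array([0.5763, 0.148 ]), array([65.5, 12.4]), 158.7) 0.175
side 0.06 169 (array([0.5714, 0.1321]), array([56.3, 26.9]), 162.0) 0.1
top 0.06 41 (array([0.5606, 0.1322]), array([41.1,  9.2]), 141.2) 0.1
wrist 0.158 806 (array([0.5582, 0.1598]), array([28.3,  9.7]), 154.4) 0.173
wrist 0.06 336 (array([0.5576, 0.1599]), array([53.4, 17.6]), 64.7) 0.1
t 3.4 tcp [0.5756 0.1514 0.1754] xang 154.5 -> dx,dy,dz [ 0.11 -0.03  0.14] yaw -0.5 w -0.0002 F [ 1.2  0.2 -0.1] q [-0.58  0.41  0.29  1.82 -0.14  0.94  0.89]
```

View pics/chk.png

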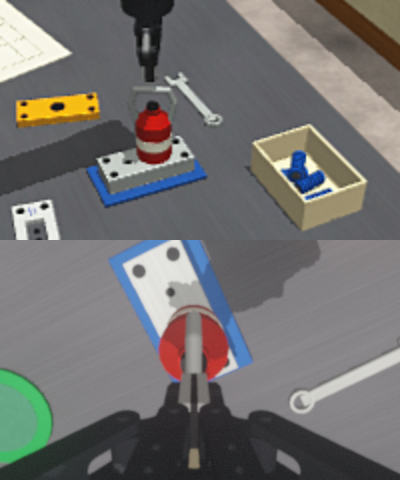

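The side crop shows the closed fingertips at (150,80) appearing just above the bar at (150,88). The wrist crop shows the bar running up to the tips at (193,375). I'll measure where the tips really are.

```bash
python3 - <<'E'
from h import *
f=dict(np.load('side3.npz'));f0=dict(np.load('side0.npz'));Q=cloud(f)
v=f['color'].max(2)
for r in range(145,172):
    c=slice(302,328);print(r,[int(x) for x in v[r,306:326:2]],Q[r,314].round(3),Q[r,317].round(3))
fw=dict(np.load('wrist3.npz'));Q=cloud(fw)
R=Ro.from_rotvec(status.get_obs()['orientation']).as_matrix();t=status.get_obs()['tcp_pos']
for r in range(200,275,6):
    print(r,[tuple((R.T@(Q[r,c]-t)*1000).round().astype(int).tolist()) for c in (298,306,314,322,330)])
E
```

```text
145 [107, 64, 48, 125, 87, 58, 30, 99, 102, 102] [0.554 0.096 0.275] [0.564 0.098 0.271]
146 [102, 59, 31, 73, 55, 34, 22, 103, 102, 103] [0.554 0.096 0.272] [0.564 0.097 0.268]
147 [105, 72, 20, 45, 38, 26, 34, 101, 103, 99] [0.554 0.095 0.269] [0.568 0.108 0.258]
148 [103, 90, 20, 40, 38, 23, 33, 107, 102, 101] [0.555 0.099 0.263] [0.567 0.107 0.255]
149 [102, 111, 20, 33, 35, 25, 21, 105, 103, 102] [0.559 0.108 0.254] [0.566 0.103 0.255]
150 [103, 111, 24, 26, 27, 24, 45, 107, 103, 101] [0.559 0.109 0.25 ] [0.567 0.105 0.25 ]
151 [102, 107, 26, 29, 31, 29, 35, 104, 101, 103] [0.564 0.123 0.237] [0.569 0.111 0.243]
152 [103, 106, 31, 21, 28, 24, 62, 102, 103, 101] [0.564 0.124 0.233] [0.572 0.12  0.233]
153 [102, 105, 80, 50, 32, 23, 94, 102, 100, 102] [0.57  0.139 0.218] [0.581 0.143 0.213]
154 [99, 103, 102, 60, 34, 21, 97, 101, 102, 101] [0.57  0.141 0.214] [0.581 0.142 0.21 ]
155 [103, 102, 105, 61, 29, 18, 98, 104, 102, 101] [0.57  0.141 0.21 ] [0.579 0.14  0.208]
156 [103, 102, 105, 61, 31, 21, 100, 101, 100, 99] [0.571 0.143 0.205] [0.581 0.143 0.202]
157 [104, 102, 103, 59,
[... 1613 characters left out ...]
4, 6, 37), (-1, 13, 52)]
224 [(-3, -11, 44), (11, -4, 6), (12, 1, 5), (-1, 6, 38), (-7, 13, 54)]
230 [(-12, -12, 55), (7, -4, 6), (8, 1, 4), (-5, 7, 38), (-13, 14, 58)]
236 [(-20, -12, 61), (13, -3, -16), (12, 1, -15), (13, 5, -16), (-20, 14, 63)]
242 [(9, -8, -15), (13, -3, -23), (12, 1, -23), (13, 5, -23), (8, 9, -13)]
248 [(9, -7, -22), (12, -3, -30), (12, 1, -30), (12, 4, -30), (9, 9, -22)]
254 [(8, -7, -27), (12, -3, -36), (13, 1, -37), (12, 4, -35), (8, 8, -27)]
260 [(8, -7, -34), (12, -3, -40), (12, 1, -41), (12, 4, -42), (7, 8, -32)]
266 [(15, -6, -52), (13, -3, -48), (11, 1, -45), (13, 4, -49), (15, 7, -51)]
272 [(13, -5, -53), (13, -2, -52), (8, 1, -45), (13, 4, -52), (13, 7, -54)]
```

The fingertips are actually at z≈0.185 while the TCP reads 0.175. They stand about 10 mm behind the reported TCP, not 25 mm ahead, and the lateral position is fine. So I'll use the measured tip offset (tip z ≈ TCP z + 0.010), open, and go 35 mm lower.

send_rows:
  steps:
    - {"dx": 0, "dy": 0, "dz": 0, "yaw": 0, "gripper": 0.7}
    - {"dx": 0, "dy": 0, "dz": 0, "yaw": 0, "gripper": 0.7}
    - {"dx": 0, "dy": 0, "dz": 0, "yaw": 0, "gripper": 0.7}
    - {"dx": 0, "dy": 0, "dz": 0, "yaw": 0, "gripper": 0.7}
    - {"dx": 0, "dy": 0, "dz": 1, "yaw": 0, "gripper": 0.7}
  force: 60

```text
clock: 4.03
tcp_pos: [0.5762, 0.1515, 0.1657]
orientation: [0.693, 3.063, 0.002]
contact_force: [0.3, -0.4, -0.6]
grip_width: 0.0595
gripper_force: 0.0
```

send_rows:
  steps:
    - {"dx": 0, "dy": 0, "dz": 0.8, "yaw": 0, "gripper": 0.7}
    - {"dx": 0, "dy": 0, "dz": 1.6, "yaw": 0, "gripper": 0.7}
    - {"dx": 0, "dy": 0, "dz": 2.5, "yaw": 0, "gripper": 0.7}
    - {"dx": 0, "dy": 0, "dz": 2.5, "yaw": 0, "gripper": 0.7}
  force: 60

```text
clock: 4.53
tcp_pos: [0.575, 0.1512, 0.1394]
orientation: [-0.693, -3.063, 0.002]
contact_force: [0.2, -0.3, 1.3]
grip_width: 0.0594
gripper_force: 0.0
```

send_rows:
  steps:
    - {"dx": 0, "dy": 0, "dz": 0, "yaw": 0, "gripper": 0}
    - {"dx": 0, "dy": 0, "dz": 0, "yaw": 0, "gripper": 0}
    - {"dx": 0, "dy": 0, "dz": 0, "yaw": 0, "gripper": 0}
    - {"dx": 0, "dy": 0, "dz": 0, "yaw": 0, "gripper": 0}
    - {"dx": 0, "dy": 0, "dz": 0, "yaw": 0, "gripper": 0}
  force: 60

```text
clock: 5.15
tcp_pos: [0.5759, 0.1513, 0.1408]
orientation: [0.693, 3.064, 0.001]
contact_force: [-0.7, -0.3, 3.6]
grip_width: 0.0079
gripper_force: 58.5
```

send_rows:
  steps:
    - {"dx": 0, "dy": 0, "dz": -0.6, "yaw": 0, "gripper": 0}
    - {"dx": 0, "dy": 0, "dz": -1.4, "yaw": 0, "gripper": 0}
    - {"dx": 0, "dy": 0, "dz": -2.4, "yaw": 0, "gripper": 0}
    - {"dx": 0, "dy": 0, "dz": -3, "yaw": 0, "gripper": 0}
    - {"dx": 0, "dy": 0, "dz": -3, "yaw": 0, "gripper": 0}

```text
clock: 5.78
tcp_pos: [0.576, 0.1515, 0.1711]
orientation: [0.693, 3.063, 0.001]
contact_force: [0.5, 0.2, -1.8]
grip_width: 0.008
gripper_force: 58.6
```

send_rows:
  steps:
    - {"dx": -0.8, "dy": -1.6, "dz": 0, "yaw": 0, "gripper": 0}
    - {"dx": -2, "dy": -4, "dz": 0, "yaw": 0, "gripper": 0}
    - {"dx": -3.4, "dy": -6.8, "dz": 0, "yaw": 0, "gripper": 0}
    - {"dx": -4.8, "dy": -9.6, "dz": 0, "yaw": 0, "gripper": 0}
    - {"dx": -6.2, "dy": -12.4, "dz": 0, "yaw": 0, "gripper": 0}

```text
clock: 6.4
tcp_pos: [0.5775, 0.01, 0.17]
orientation: [-0.695, -3.063, 0.001]
contact_force: [-0.6, -0.2, -2.8]
grip_width: 0.0078
gripper_force: 58.5
```

send_rows:
  steps:
    - {"dx": -1.5, "dy": -3, "dz": 0, "yaw": 0, "gripper": 0}
    - {"dx": -3, "dy": -6, "dz": 0, "yaw": 0, "gripper": 0}
    - {"dx": -4.5, "dy": -9, "dz": 0, "yaw": 0, "gripper": 0}
    - {"dx": -5.6, "dy": -11.4, "dz": 0, "yaw": 0, "gripper": 0}
    - {"dx": -6.2, "dy": -12.7, "dz": 0, "yaw": 0, "gripper": 0}

```text
clock: 7.02
tcp_pos: [0.5783, -0.1317, 0.1701]
orientation: [-0.698, -3.062, 0.002]
contact_force: [0.6, -0.0, -1.6]
grip_width: 0.0076
gripper_force: 58.5
```

```bash
python3 - <<'E'
from h import *
plan([.5795,-.129,.1095],154.5)
f=imaging.grab_frame('side');Q=cloud(f);H=hsv(f)
m=((H[...,0]<8)|(H[...,0]>172))&(H[...,1]>150)&(np.hypot(Q[...,0]-.58,Q[...,1]+.13)<.08)
q=Q[m];print(len(q),q.min(0).round(3),q.max(0).round(3))
g=(H[...,0]>45)&(H[...,0]<80)&(H[...,1]>120);print('mat z',np.median(Q[g][:,2]))
E
```

```text
t 7.03 tcp [ 0.5783 -0.1317  0.1701] xang 154.3 -> dx,dy,dz [0.01 0.3  6.06] yaw -0.2 w 0.0076 F [ 0.6 -0.  -1.6] q [-0.16  0.42  0.36  1.83 -0.18  0.93  1.4 ]
474 [ 0.55  -0.163  0.008] [ 0.615 -0.113  0.169]
mat z 0.00650535725501954
```

send_rows:
  steps:
    - {"dx": 0, "dy": 0.3, "dz": 1, "yaw": 0, "gripper": 0}
    - {"dx": 0, "dy": 0.3, "dz": 2.4, "yaw": 0, "gripper": 0}
    - {"dx": 0, "dy": 0.3, "dz": 4, "yaw": 0, "gripper": 0}
    - {"dx": 0, "dy": 0.3, "dz": 5.2, "yaw": 0, "gripper": 0}
    - {"dx": 0, "dy": 0.3, "dz": 5.6, "yaw": 0, "gripper": 0}

```text
clock: 7.7
tcp_pos: [0.5801, -0.1256, 0.113]
orientation: [-0.692, -3.062, 0.001]
contact_force: [-0.3, 0.2, -2.0]
grip_width: 0.0079
gripper_force: 58.5
```

send_rows:
  steps:
    - {"dx": 0, "dy": 0, "dz": 0.2, "yaw": 0, "gripper": 0}
    - {"dx": 0, "dy": 0, "dz": 0.35, "yaw": 0, "gripper": 0}
    - {"dx": 0, "dy": 0, "dz": 0.5, "yaw": 0, "gripper": 0}
    - {"dx": 0, "dy": 0, "dz": 0.6, "yaw": 0, "gripper": 0}
    - {"dx": 0, "dy": 0, "dz": 0.6, "yaw": 0, "gripper": 0}

```text
clock: 8.32
tcp_pos: [0.5807, -0.1259, 0.1084]
orientation: [0.693, 3.064, 0.0]
contact_force: [0.7, -1.1, -3.2]
grip_width: 0.0077
gripper_force: 58.5
```

```bash
python3 - <<'E'
from h import *
plan([.5795,-.129,.1078],154.5)
f=imaging.grab_frame('side');Q=cloud(f);H=hsv(f)
m=(np.hypot(Q[...,0]-.58,Q[...,1]+.13)<.05)&(Q[...,2]>.01)&(Q[...,2]<.06)
q=Q[m];print(len(q),q.min(0).round(3),q.max(0).round(3))
E
```

```text
t 8.32 tcp [ 0.5807 -0.1259  0.1084] xang 154.5 -> dx,dy,dz [-0.02 -0.34  0.06] yaw -0.0 w 0.0077 F [ 0.7 -1.1 -3.2] q [-0.14  0.49  0.33  1.87 -0.21  0.81  1.42]
250 [ 0.545 -0.169  0.01 ] [ 0.608 -0.09   0.06 ]
```

send_rows:
  steps:
    - {"dx": 0, "dy": 0, "dz": 0.05, "yaw": 0, "gripper": 0}
    - {"dx": 0, "dy": 0, "dz": 0.1, "yaw": 0, "gripper": 0}
    - {"dx": 0, "dy": 0, "dz": 0.1, "yaw": 0, "gripper": 0}

```text
clock: 8.75
tcp_pos: [0.5811, -0.1261, 0.108]
orientation: [0.693, 3.063, 0.0]
contact_force: [-1.6, -0.1, 3.1]
grip_width: 0.008
gripper_force: 59.1
```

Contact is made: the vertical force went from −3 to +3 N. I release, then rise.

send_rows:
  steps:
    - {"dx": 0, "dy": 0, "dz": 0, "yaw": 0, "gripper": 0.15}
    - {"dx": 0, "dy": 0, "dz": 0, "yaw": 0, "gripper": 0.4}
    - {"dx": 0, "dy": 0, "dz": 0, "yaw": 0, "gripper": 0.7}
    - {"dx": 0, "dy": 0, "dz": 0, "yaw": 0, "gripper": 0.7}
    - {"dx": 0, "dy": 0, "dz": 0, "yaw": 0, "gripper": 0.7}

```text
clock: 9.38
tcp_pos: [0.5807, -0.1259, 0.1074]
orientation: [-0.693, -3.064, -0.0]
contact_force: [0.1, -0.6, 0.2]
grip_width: 0.0597
gripper_force: 0.0
```

send_rows:
  steps:
    - {"dx": 0, "dy": 0, "dz": -2, "yaw": 0, "gripper": 0.7}
    - {"dx": 0, "dy": 0, "dz": -5, "yaw": 0, "gripper": 0.7}
    - {"dx": 0, "dy": 0, "dz": -9, "yaw": 0, "gripper": 1}
    - {"dx": 0, "dy": 0, "dz": -12, "yaw": 0, "gripper": 1}
    - {"dx": 0, "dy": 0, "dz": -12, "yaw": 0, "gripper": 1}

```text
clock: 10.0
tcp_pos: [0.5823, -0.1263, 0.23]
orientation: [0.693, 3.059, 0.001]
contact_force: [-0.1, -0.6, -0.7]
grip_width: 0.0851
gripper_force: 0.0
```

```bash
python3 - <<'E'
from h import *
plan([.483,-.3745,.2],155)
for n in('top','side'):
    f=imaging.grab_frame(n);Q=cloud(f);H=hsv(f);m=(np.hypot(Q[...,0]-.58,Q[...,1]+.13)<.07)&(Q[...,2]>.122)&(Q[...,2]<.145)
    q=Q[m];print(n,len(q),rect(q[:,:2]) if len(q)>5 else '',q.max(0).round(3))
    cv2.imwrite(f'pics/{n}4.png',f['color'][...,::-1]);np.savez(n+'4.npz',**f)
# bottom plate now bare
f=dict(np.load('top4.npz'));H=hsv(f);Q=cloud(f)
near=(np.hypot(Q[...,0]-.56,Q[...,1]-.147)<.13)
def big(m): 
    cs,_=cv2.findContours(m.astype(np.uint8),0,cv2.CHAIN_APPROX_NONE);return max(cs,key=cv2.contourArea)[:,0]
m=(H[...,1]<60)&(H[...,2]>130)&near;print('steel',rect(ray(f,big(m),.038)))
m=(H[...,0]>100)&(H[...,0]<125)&(H[...,1]>120)&near;print('blue',rect(ray(f,big(m),.008)))
f=dict(np.load('side4.npz'));H=hsv(f);Q=cloud(f);near=(np.hypot(Q[...,0]-.56,Q[...,1]-.147)<.13)
q=Q[near&(abs(Q[...,2]-.038)<.006)];print('side steel',rect(q[:,:2]),np.median(q[:,2]))
E
```

```text
t 10.0 tcp [ 0.5823 -0.1263  0.23  ] xang 154.5 -> dx,dy,dz [ -1.71 -26.68   2.96] yaw -0.5 w 0.0851 F [-0.1 -0.6 -0.7] q [-0.18  0.35  0.38  1.77 -0.15  1.04  1.37]Traceback (most recent call last):
  File "<stdin>", line 5, in <module>
    return umr_maximum(a, axis, None, out, keepdims, initial, where)
ValueError: zero-size array to reduction operation maximum which has no identity
```

send_rows:
  steps:
    - {"dx": -2, "dy": -5.3, "dz": 0, "yaw": 0, "gripper": 1}
    - {"dx": -4, "dy": -10.6, "dz": 0, "yaw": 0, "gripper": 1}
    - {"dx": -6, "dy": -16, "dz": 0, "yaw": 0, "gripper": 1}
    - {"dx": -8, "dy": -21.3, "dz": 0, "yaw": 0, "gripper": 1}
    - {"dx": -9.7, "dy": -26.7, "dz": 0, "yaw": 0, "gripper": 1}

```text
clock: 10.68
tcp_pos: [0.5527, -0.4096, 0.2255]
orientation: [-0.692, -3.062, -0.002]
contact_force: [0.5, 0.1, 0.4]
grip_width: 0.0855
gripper_force: 0.0
```

```bash
cat > m.py <<'E'
from h import *
def big(m):
    cs,_=cv2.findContours(m.astype(np.uint8),0,cv2.CHAIN_APPROX_NONE);return max(cs,key=cv2.contourArea)[:,0]
for n in('top','side'):
    f=imaging.grab_frame(n);Q=cloud(f);H=hsv(f);m=(np.hypot(Q[...,0]-.58,Q[...,1]+.13)<.07)&(Q[...,2]>.122)&(Q[...,2]<.145)
    q=Q[m];print(n,len(q),rect(q[:,:2]) if len(q)>5 else '')
    cv2.imwrite(f'pics/{n}4.png',f['color'][...,::-1]);np.savez(n+'4.npz',**f)
f=dict(np.load('top4.npz'));H=hsv(f);Q=cloud(f)
near=(np.hypot(Q[...,0]-.56,Q[...,1]-.147)<.13)
m=(H[...,1]<60)&(H[...,2]>130)&near;print('steel',rect(ray(f,big(m),.038)))
m=(H[...,0]>100)&(H[...,0]<125)&(H[...,1]>120)&near;print('blue',rect(ray(f,big(m),.008)))
f=dict(np.load('side4.npz'));Q=cloud(f);near=(np.hypot(Q[...,0]-.56,Q[...,1]-.147)<.13)
q=Q[near&(abs(Q[...,2]-.038)<.006)];print('side steel',rect(q[:,:2]),np.median(q[:,2]))
E
python3 m.py; python3 - <<'E'
from h import *
f=imaging.grab_frame('wrist');cv2.imwrite('pics/w4.png',f['color'][...,::-1]);np.savez('w4.npz',**f)
Q=cloud(f);m=(f['depth']>0)&(abs(Q[...,2]-.022)<.006)&(np.hypot(Q[...,0]-.483,Q[...,1]+.3745)<.09)
q=Q[m];print('cav',len(q),rect(q[:,:2]),np.median(q[:,2]));plan([.483,-.3745,.03],155)
E
```

```text
top 81 (array([ 0.5794, -0.125 ]), array([66.4,  9. ]), 153.8)
side 114 (array([ 0.5819, -0.1298]), array([69.1,  8.8]), 154.9)
steel (array([0.5577, 0.1461]), array([153.1,  64.2]), 179.7)
blue (array([0.5588, 0.1466]), array([178.3,  99.4]), 179.7)
side steel (array([0.559 , 0.1465]), array([150.1,  68.7]), 179.7) 0.03908302843528747
cav 5113 (array([ 0.4826, -0.374 ]), array([150.3,  62.1]), 155.0) 0.021959207387658625
t 10.82 tcp [ 0.5501 -0.4126  0.2255] xang 154.1 -> dx,dy,dz [ 7.65  0.54 19.57] yaw -0.9 w 0.0853 F [ 0.1 -0.2 -0.9] q [ 0.26  0.53  0.44  1.54 -0.23  1.13  1.86]
```

View pics/w4.png

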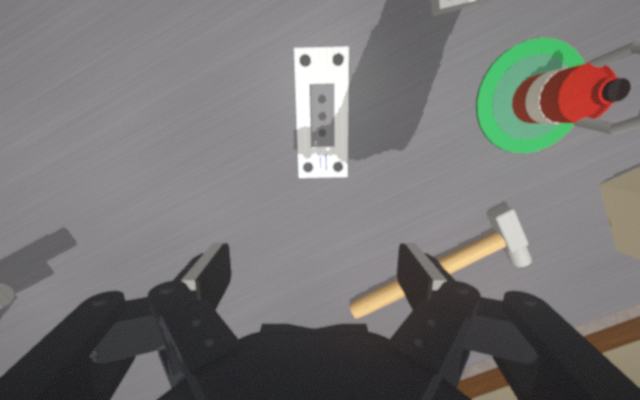

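The wrist view shows the chosen plate at (321,112), clear all round, and the canister standing on the mat. Before descending I measure the tool-frame height of the open fingertips in that frame.

```bash
python3 - <<'E'
from h import *
f=dict(np.load('w4.npz'));Q=cloud(f);o=status.get_obs()
R=Ro.from_rotvec(o['orientation']).as_matrix();T=(Q-o['tcp_pos'])@R*1000
for c in (205,213,221,228,402,410,418,426):
    print(c,[tuple(T[r,c].round().astype(int).tolist()) for r in range(240,290,6)])
f=dict(np.load('side4.npz'));Q=cloud(f);T=(Q-o['tcp_pos'])@R*1000
m=(abs(T[...,0])<25)&(abs(T[...,1])<75)&(T[...,2]>-60)&(T[...,2]<60)
print('side',m.sum(),T[m][:,2].max(),T[m].min(0),T[m].max(0), [int(((T[m][:,2]>a)).sum()) for a in range(-60,40,5)])
E
```

```text
205 [(-95, -163, 226), (-104, -164, 225), (12, -53, -34), (13, -51, -40), (12, -49, -44), (12, -47, -50), (10, -47, -51), (8, -46, -52), (6, -47, -53)]
213 [(-94, -151, 226), (13, -51, -29), (13, -49, -35), (13, -47, -41), (11, -46, -43), (8, -47, -43), (5, -47, -43), (3, -47, -44), (1, -46, -45)]
221 [(-94, -139, 225), (13, -47, -29), (12, -46, -33), (9, -46, -33), (7, -46, -35), (4, -46, -35), (0, -47, -34), (-2, -46, -36), (-4, -46, -37)]
228 [(-94, -129, 225), (10, -46, -22), (7, -46, -23), (4, -46, -24), (1, -47, -23), (-2, -47, -25), (-6, -47, -24), (-8, -46, -27), (-174, -136, 227)]
402 [(-95, 123, 225), (11, 39, -25), (8, 39, -27), (5, 39, -27), (3, 39, -28), (0, 39, -29), (-3, 39, -30), (-6, 39, -30), (-9, 39, -30)]
410 [(-95, 134, 224), (12, 42, -28), (12, 40, -34), (11, 39, -37), (8, 39, -37), (6, 39, -39), (3, 39, -39), (0, 39, -40), (-2, 39, -40)]
418 [(-95, 146, 225), (-105, 148, 226), (12, 44, -33), (12, 41, -40), (12, 39, -45), (10, 39, -46), (8, 39, -48), (6, 39, -49), (3, 39, -49)]
426 [(-95, 158, 225), (-105, 159, 226), (-114, 159, 224), (11, 45, -39), (12, 43, -46), (13, 40, -51), (12, 39, -55), (10, 39, -56), (8, 39, -56)]
side 138 -23.57374077479651 [-12.21784238 -64.09023952 -59.91578779] [ 10.05693175  43.2444033  -23.57374077] [138, 128, 120, 104, 73, 49, 25, 5, 0, 0, 0, 0, 0, 0, 0, 0, 0, 0, 0, 0]
```

Open tips are about 22 mm behind the TCP, which agrees with the 33 mm offset plus the 13 mm swing. For the plate the TCP must go to z ≈ −0.012. First I go above it.

send_rows:
  steps:
    - {"dx": 3, "dy": 0.3, "dz": 3, "yaw": -0.9, "gripper": 1}
    - {"dx": 6, "dy": 0.5, "dz": 7, "yaw": -0.9, "gripper": 1}
    - {"dx": 7.6, "dy": 0.5, "dz": 11, "yaw": -0.9, "gripper": 1}
    - {"dx": 7.6, "dy": 0.5, "dz": 15, "yaw": -0.9, "gripper": 1}
    - {"dx": 7.6, "dy": 0.5, "dz": 16, "yaw": -0.9, "gripper": 1}

```text
clock: 11.45
tcp_pos: [0.4855, -0.3682, 0.0643]
orientation: [-0.665, -3.065, -0.004]
contact_force: [0.5, -0.1, 0.5]
grip_width: 0.0852
gripper_force: 0.0
```

```bash
python3 - <<'E'
from h import *
f=imaging.grab_frame('wrist');np.savez('w5.npz',**f);H=hsv(f)
plan([.4826,-.374,-.012],155)
o=status.get_obs();R=Ro.from_rotvec(o['orientation']).as_matrix();T=(cloud(f)-o['tcp_pos'])@R*1000
m=(abs(T[...,2]-(o['tcp_pos'][2]-.022)*1000)<5)&(abs(T[...,1])<60)
print(m.sum(),T[m].min(0),T[m].max(0))
for c in (221,225,402,406):
    print(c,[tuple(T[r,c].round().astype(int).tolist()) for r in range(246,280,6)])
E
```

```text
t 11.5 tcp [ 0.486  -0.369   0.0647] xang 155.5 -> dx,dy,dz [ 0.06 -0.6   7.66] yaw 0.5 w 0.0856 F [-0.1  0.2 -0. ] q [ 0.28  0.59  0.36  1.85 -0.29  0.76  1.95]
13169 [-75.28333609 -37.66350822  40.07761313] [75.86619813 25.48977026 47.58859763]
221 [(13, -43, -27), (12, -42, -31), (9, -42, -32), (6, -42, -32), (3, -42, -33), (2, -42, -35)]
225 [(12, -42, -25), (10, -41, -27), (7, -41, -28), (3, -42, -27), (1, -42, -28), (-2, -42, -29)]
402 [(12, 44, -25), (9, 43, -26), (7, 43, -27), (3, 44, -27), (1, 44, -28), (-2, 44, -28)]
406 [(13, 45, -27), (11, 44, -30), (9, 43, -32), (6, 44, -32), (4, 43, -34), (2, 43, -35)]
```

send_rows:
  steps:
    - {"dx": 0, "dy": -0.6, "dz": 0, "yaw": 0.5, "gripper": 1}
    - {"dx": 0, "dy": -0.6, "dz": 2, "yaw": 0.5, "gripper": 1}
    - {"dx": 0, "dy": -0.6, "dz": 4.5, "yaw": 0.5, "gripper": 1}
    - {"dx": 0, "dy": -0.6, "dz": 6.5, "yaw": 0.5, "gripper": 1}
    - {"dx": 0, "dy": -0.6, "dz": 7.5, "yaw": 0.5, "gripper": 1}

```text
clock: 12.12
tcp_pos: [0.484, -0.3765, -0.0089]
orientation: [-0.683, -3.065, -0.001]
contact_force: [0.3, -0.1, 0.1]
grip_width: 0.0855
gripper_force: 0.0
```

send_rows:
  steps:
    - {"dx": 0, "dy": 0, "dz": 0, "yaw": 0, "gripper": 1}
    - {"dx": 0, "dy": 0, "dz": 0, "yaw": 0, "gripper": 1}

```text
clock: 12.38
tcp_pos: [0.4848, -0.3773, -0.007]
orientation: [0.683, 3.065, -0.001]
contact_force: [0.1, 0.3, 0.6]
grip_width: 0.0853
gripper_force: 0.0
```

```bash
python3 - <<'E'
from h import *
plan([.4826,-.374,-.012],155)
E
```

```text
t 12.38 tcp [ 0.4848 -0.3773 -0.007 ] xang 154.9 -> dx,dy,dz [0.34 0.2  0.5 ] yaw -0.1 w 0.0853 F [0.1 0.3 0.6] q [ 0.33  0.7   0.31  1.87 -0.34  0.63  1.99]
```

send_rows:
  steps:
    - {"dx": 0.3, "dy": 0.2, "dz": 0.4, "yaw": 0, "gripper": 1}
    - {"dx": 0.3, "dy": 0.2, "dz": 0.4, "yaw": 0, "gripper": 0.85}
    - {"dx": 0.3, "dy": 0.2, "dz": 0.4, "yaw": 0, "gripper": 0.6}
    - {"dx": 0.3, "dy": 0.2, "dz": 0.4, "yaw": 0, "gripper": 0.6}
    - {"dx": 0.3, "dy": 0.2, "dz": 0.4, "yaw": 0, "gripper": 0.6}
  force: 70

```text
clock: 13.0
tcp_pos: [0.4827, -0.3739, -0.011]
orientation: [0.683, 3.066, 0.0]
contact_force: [-1.0, 1.0, 4.5]
grip_width: 0.0608
gripper_force: 78.1
```

```bash
python3 - <<'E'
from h import *
plan([.558,.1465,.2],180)
print(status.get_obs()['gripper_force'])
E
```

```text
t 13.0 tcp [ 0.4827 -0.3739 -0.011 ] xang 154.9 -> dx,dy,dz [ 15.25  50.32 -21.1 ] yaw -25.1 w 0.0608 F [-1.   1.   4.5] q [ 0.33  0.7   0.31  1.88 -0.35  0.62  1.99]
78.10051828622818
```

send_rows:
  steps:
    - {"dx": 0, "dy": 0, "dz": -0.8, "yaw": 0, "gripper": 0.6}
    - {"dx": 0, "dy": 0, "dz": -2.5, "yaw": 0, "gripper": 0.6}
    - {"dx": 0, "dy": 0, "dz": -5, "yaw": 0, "gripper": 0.6}
    - {"dx": 0, "dy": 0, "dz": -8, "yaw": 0, "gripper": 0.6}
    - {"dx": 0, "dy": 0, "dz": -11, "yaw": 0, "gripper": 0.6}

```text
clock: 13.62
tcp_pos: [0.4822, -0.3736, 0.1]
orientation: [-0.683, -3.066, -0.0]
contact_force: [0.3, -0.4, -4.8]
grip_width: 0.0611
gripper_force: 77.0
```

send_rows:
  steps:
    - {"dx": 0, "dy": 0, "dz": -3, "yaw": 0, "gripper": 0.6}
    - {"dx": 0, "dy": 0, "dz": -6, "yaw": 0, "gripper": 0.6}
    - {"dx": 0, "dy": 0, "dz": -7.5, "yaw": 0, "gripper": 0.6}
    - {"dx": 0, "dy": 0, "dz": -8, "yaw": 0, "gripper": 0.6}
    - {"dx": 0, "dy": 0, "dz": -8, "yaw": 0, "gripper": 0.6}

```text
clock: 14.25
tcp_pos: [0.4822, -0.3734, 0.1778]
orientation: [-0.682, -3.066, -0.001]
contact_force: [-0.1, -0.6, -5.7]
grip_width: 0.0606
gripper_force: 77.3
```

send_rows:
  steps:
    - {"dx": 1, "dy": 3, "dz": 0, "yaw": 0, "gripper": 0.6}
    - {"dx": 2.2, "dy": 7, "dz": 0, "yaw": 0, "gripper": 0.6}
    - {"dx": 3.6, "dy": 12, "dz": 0, "yaw": 0, "gripper": 0.6}
    - {"dx": 5.1, "dy": 17, "dz": 0, "yaw": 0, "gripper": 0.6}
    - {"dx": 6.6, "dy": 22, "dz": 0, "yaw": 0, "gripper": 0.6}

```text
clock: 14.88
tcp_pos: [0.5154, -0.1448, 0.1772]
orientation: [-0.682, -3.065, 0.0]
contact_force: [1.1, -0.1, -4.4]
grip_width: 0.0607
gripper_force: 77.4
```

send_rows:
  steps:
    - {"dx": 1.5, "dy": 5, "dz": 0, "yaw": -5, "gripper": 0.6}
    - {"dx": 3, "dy": 10, "dz": 0, "yaw": -10, "gripper": 0.6}
    - {"dx": 4.5, "dy": 15, "dz": 0, "yaw": -15, "gripper": 0.6}
    - {"dx": 6, "dy": 20, "dz": 0, "yaw": -20, "gripper": 0.6}
    - {"dx": 7.5, "dy": 24, "dz": 0, "yaw": -25, "gripper": 0.6}

```text
clock: 15.5
tcp_pos: [0.5494, 0.1049, 0.1771]
orientation: [0.004, -3.14, 0.0]
contact_force: [-0.1, -1.4, -5.1]
grip_width: 0.0607
gripper_force: 77.4
```

send_rows:
  steps:
    - {"dx": 0, "dy": 0, "dz": 0, "yaw": 0, "gripper": 0.6}
    - {"dx": 0, "dy": 0, "dz": 0, "yaw": 0, "gripper": 0.6}
    - {"dx": 0, "dy": 0, "dz": 0, "yaw": 0, "gripper": 0.6}

```text
clock: 15.88
tcp_pos: [0.5497, 0.1008, 0.1779]
orientation: [-0.007, -3.141, 0.002]
contact_force: [-0.3, 0.4, -5.8]
grip_width: 0.0609
gripper_force: 77.6
```

```bash
python3 - <<'E'
from h import *
plan([.558,.1465,.1],179.7)
for n in('side','wrist','top'):
    f=imaging.grab_frame(n);Q=cloud(f);o=status.get_obs();R=Ro.from_rotvec(o['orientation']).as_matrix();T=(Q-o['tcp_pos'])@R*1000
    np.savez(n+'6.npz',**f)
    m=(f['depth']>0)&(f['color'].min(2)>95)&(T[...,2]>-30)&(T[...,2]<20)&(abs(T[...,0])<100)&(abs(T[...,1])<60);q=T[m]
    if m.sum()>20: print(n,len(q),q.min(0).round(),q.max(0).round(),rect(q[:,:2]/1000))
E
```

```text
t 15.88 tcp [0.5497 0.1008 0.1779] xang 179.7 -> dx,dy,dz [-0.82  4.58  7.78] yaw 0.0 w 0.0609 F [-0.3  0.4 -5.8] q [-0.46  0.34  0.21  1.89 -0.09  0.92  1.35]
side 228 [-74. -37. -30.] [ 74.  27. -11.] (array([-0.0002, -0.0077]), array([150.8,  59.7]), 3.5)
wrist 2422 [-37. -36. -30.] [ 35.  37. -15.] (array([0.0012, 0.0011]), array([69.9, 69.1]), 43.2)
```

send_rows:
  steps:
    - {"dx": -0.3, "dy": 1.5, "dz": 0, "yaw": 0, "gripper": 0.6}
    - {"dx": -0.8, "dy": 3.5, "dz": 0, "yaw": 0, "gripper": 0.6}
    - {"dx": -0.8, "dy": 4.6, "dz": 2, "yaw": 0, "gripper": 0.6}
    - {"dx": -0.8, "dy": 4.6, "dz": 5, "yaw": 0, "gripper": 0.6}
    - {"dx": -0.8, "dy": 4.6, "dz": 8, "yaw": 0, "gripper": 0.6}

```text
clock: 16.65
tcp_pos: [0.5585, 0.1513, 0.0977]
orientation: [-0.001, 3.141, 0.002]
contact_force: [0.2, -0.5, -5.3]
grip_width: 0.0607
gripper_force: 77.9
```

send_rows:
  steps:
    - {"dx": 0, "dy": 0, "dz": 2.5, "yaw": 0, "gripper": 0.6}
    - {"dx": 0, "dy": 0, "dz": 4.5, "yaw": 0, "gripper": 0.6}
    - {"dx": 0, "dy": 0, "dz": 5.8, "yaw": 0, "gripper": 0.6}
    - {"dx": 0, "dy": 0, "dz": 5.8, "yaw": 0, "gripper": 0.6}
    - {"dx": 0, "dy": 0, "dz": 5.8, "yaw": 0, "gripper": 0.6}

```text
clock: 17.27
tcp_pos: [0.5588, 0.1492, 0.0411]
orientation: [0.002, 3.14, 0.001]
contact_force: [0.7, 0.2, -5.0]
grip_width: 0.0604
gripper_force: 77.5
```

```bash
cat > pl.py <<'E'
from h import *
import sys
zt,n=float(sys.argv[1]),sys.argv[2]
plan([.558,.1465,zt-.022-.011],179.7)
f=imaging.grab_frame('side');Q=cloud(f);cv2.imwrite(f'pics/{n}.png',cv2.resize(f['color'][140:260,220:420,::-1],None,fx=4,fy=4,interpolation=cv2.INTER_CUBIC))
m=(f['depth']>0)&(abs(Q[...,2]-zt)<.007)&(f['color'].min(2)>120)&(np.hypot(Q[...,0]-.558,Q[...,1]-.1465)<.1);q=Q[m]
print('plate top',len(q),rect(q[:,:2]))
E
python3 pl.py .068 s7
```

```text
t 17.27 tcp [0.5588 0.1492 0.0411] xang 179.9 -> dx,dy,dz [ 0.08 -0.27  0.61] yaw 0.2 w 0.0604 F [ 0.7  0.2 -5. ] q [-0.48  0.56  0.15  1.94 -0.13  0.66  1.32]
plate top 228 (array([0.5602, 0.1484]), array([149.8,  66.7]), 0.1)
```

View pics/s7.png

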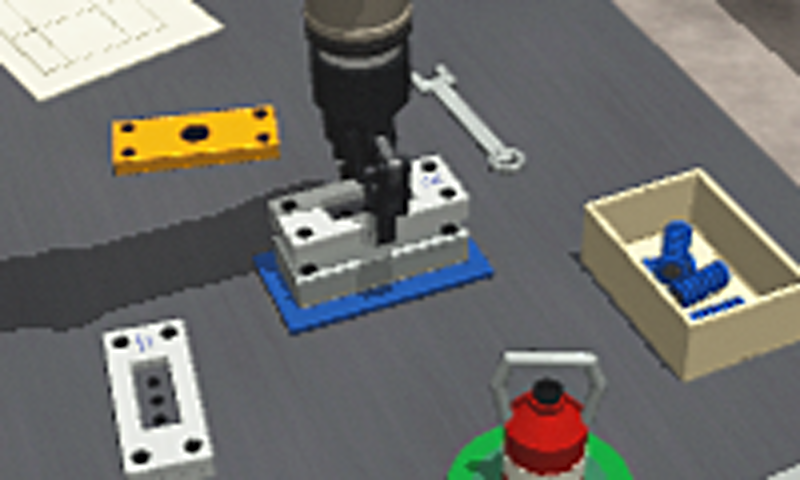

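The side crop shows the held plate (370,200) square above the bottom plate, about 12 mm up and about 2 mm too far in y. I correct and lower.

send_rows:
  steps:
    - {"dx": 0.1, "dy": -0.2, "dz": 0.2, "yaw": 0, "gripper": 0.6}
    - {"dx": 0.1, "dy": -0.2, "dz": 0.6, "yaw": 0, "gripper": 0.6}
    - {"dx": 0.1, "dy": -0.2, "dz": 1, "yaw": 0, "gripper": 0.6}
    - {"dx": 0.1, "dy": -0.2, "dz": 1.2, "yaw": 0, "gripper": 0.6}
    - {"dx": 0.1, "dy": -0.2, "dz": 1.2, "yaw": 0, "gripper": 0.6}

```text
clock: 17.95
tcp_pos: [0.5569, 0.1466, 0.0281]
orientation: [-0.003, -3.141, 0.0]
contact_force: [-0.0, 0.8, -4.8]
grip_width: 0.0605
gripper_force: 77.6
```

send_rows:
  steps:
    - {"dx": 0, "dy": 0, "dz": 0.1, "yaw": 0, "gripper": 0.6}
    - {"dx": 0, "dy": 0, "dz": 0.15, "yaw": 0, "gripper": 0.6}
    - {"dx": 0, "dy": 0, "dz": 0.15, "yaw": 0, "gripper": 0.6}

```text
clock: 18.32
tcp_pos: [0.5571, 0.1466, 0.027]
orientation: [0.003, 3.141, 0.0]
contact_force: [-0.3, -0.6, -3.9]
grip_width: 0.0604
gripper_force: 78.0
```

```bash
python3 pl.py .06 s8
```

```text
t 18.32 tcp [0.5571 0.1466 0.027 ] xang 179.9 -> dx,dy,dz [-0.09 -0.01  0.  ] yaw 0.2 w 0.0604 F [-0.3 -0.6 -3.9] q [-0.48  0.58  0.15  1.95 -0.14  0.63  1.32]
plate top 357 (array([0.5582, 0.1457]), array([152.,  67.]), 1.7)
```

send_rows:
  steps:
    - {"dx": -0.05, "dy": 0.05, "dz": 0.05, "yaw": 0, "gripper": 0.6}
    - {"dx": -0.05, "dy": 0.05, "dz": 0.1, "yaw": 0, "gripper": 0.6}
    - {"dx": -0.05, "dy": 0.05, "dz": 0.1, "yaw": 0, "gripper": 0.6}

```text
clock: 18.75
tcp_pos: [0.5571, 0.1466, 0.027]
orientation: [-0.003, -3.141, 0.0]
contact_force: [-6.9, -1.9, 10.2]
grip_width: 0.0607
gripper_force: 79.6
```

Firm contact (+10 N). I release and rise.

send_rows:
  steps:
    - {"dx": 0, "dy": 0, "dz": 0, "yaw": 0, "gripper": 0.8}
    - {"dx": 0, "dy": 0, "dz": 0, "yaw": 0, "gripper": 1}
    - {"dx": 0, "dy": 0, "dz": 0, "yaw": 0, "gripper": 1}
    - {"dx": 0, "dy": 0, "dz": 0, "yaw": 0, "gripper": 1}
    - {"dx": 0, "dy": 0, "dz": 0, "yaw": 0, "gripper": 1}

```text
clock: 19.38
tcp_pos: [0.5576, 0.1471, 0.0258]
orientation: [-0.003, -3.142, 0.0]
contact_force: [-0.1, -0.1, 0.1]
grip_width: 0.0854
gripper_force: 0.0
```

send_rows:
  steps:
    - {"dx": 0, "dy": 0, "dz": -1, "yaw": 0, "gripper": 1}
    - {"dx": 0, "dy": 0, "dz": -4, "yaw": 0, "gripper": 1}
    - {"dx": 0, "dy": 0, "dz": -8, "yaw": 0, "gripper": 1}
    - {"dx": 0, "dy": 0, "dz": -13, "yaw": 0, "gripper": 1}
    - {"dx": 0, "dy": 0, "dz": -17, "yaw": 0, "gripper": 1}

```text
clock: 20.0
tcp_pos: [0.5579, 0.1471, 0.1987]
orientation: [0.003, 3.14, 0.001]
contact_force: [1.6, 0.9, 0.1]
grip_width: 0.0856
gripper_force: 0.0
```

```bash
python3 - <<'E'
from h import *
plan([.4734,.3733,.197],165.8)
E
```

```text
t 20.0 tcp [0.5579 0.1471 0.1987] xang 179.9 -> dx,dy,dz [ 8.5  22.61  0.17] yaw 14.1 w 0.0856 F [1.6 0.9 0.1] q [-0.52  0.34  0.2   1.83 -0.08  0.97  1.28]
```

send_rows:
  steps:
    - {"dx": 0, "dy": 4, "dz": 0, "yaw": 3, "gripper": 1}
    - {"dx": 0.2, "dy": 9, "dz": 0, "yaw": 6, "gripper": 1}
    - {"dx": 0.4, "dy": 14, "dz": 0, "yaw": 9, "gripper": 1}
    - {"dx": 0.5, "dy": 19, "dz": 0, "yaw": 12, "gripper": 1}
    - {"dx": 0.5, "dy": 21.5, "dz": 0, "yaw": 14, "gripper": 1}

```text
clock: 20.62
tcp_pos: [0.5516, 0.366, 0.1965]
orientation: [-0.382, -3.118, -0.003]
contact_force: [0.2, -0.9, 0.5]
grip_width: 0.0853
gripper_force: 0.0
```

send_rows:
  steps:
    - {"dx": 0, "dy": 0, "dz": 0, "yaw": 0, "gripper": 1}
    - {"dx": 0, "dy": 0, "dz": 0, "yaw": 0, "gripper": 1}

```text
clock: 20.88
tcp_pos: [0.5533, 0.3604, 0.1962]
orientation: [0.387, 3.117, -0.002]
contact_force: [-0.2, -0.0, -0.3]
grip_width: 0.0853
gripper_force: 0.0
```

```bash
python3 - <<'E'
from h import *
f=imaging.grab_frame('wrist');Q=cloud(f);H=hsv(f)
m=(H[...,0]>12)&(H[...,0]<28)&(H[...,1]>120)&(abs(Q[...,2]-.016)<.006)&(np.hypot(Q[...,0]-.4734,Q[...,1]-.3733)<.1)
q=Q[m];print('amber',len(q),rect(q[:,:2]),np.median(q[:,2]))
c=rect(q[:,:2]);plan([*c[0],-.014],c[2])
f=imaging.grab_frame('top');H=hsv(f);Q=cloud(f)
near=(np.hypot(Q[...,0]-.56,Q[...,1]-.147)<.13)
m=((H[...,1]<60)&(H[...,2]>130)&near).astype(np.uint8);cs,_=cv2.findContours(m,0,1);c=max(cs,key=cv2.contourArea)[:,0];print('cavity top',rect(ray(f,c,.06)))
m=(H[...,0]>100)&(H[...,0]<125)&(H[...,1]>120)&near;cs,_=cv2.findContours(m.astype(np.uint8),0,1);c=max(cs,key=cv2.contourArea)[:,0];print('blue',rect(ray(f,c,.008)))
f=imaging.grab_frame('side');Q=cloud(f)
q=Q[(np.hypot(Q[...,0]-.56,Q[...,1]-.147)<.11)&(abs(Q[...,2]-.06)<.005)];print('side cav',len(q),rect(q[:,:2]),np.median(q[:,2]))
E
```

```text
amber 6817 (array([0.473 , 0.3751]), array([148.3,  61.9]), 165.9) 0.01597294111192317
t 20.93 tcp [0.5535 0.36   0.1962] xang 165.8 -> dx,dy,dz [ 8.19 -0.49 21.02] yaw -0.1 w 0.0857 F [ 0.7  0.4 -0.5] q [-0.81  0.48  0.2   1.63 -0.1   1.04  0.74]
cavity top (array([0.5581, 0.1457]), array([159.2,  67.9]), 0.2)
blue (array([0.558 , 0.1466]), array([176.5,  99.3]), 179.7)
side cav 529 (array([0.5584, 0.1464]), array([151.2,  65.1]), 0.2) 0.060989082503033316
```

send_rows:
  steps:
    - {"dx": 3, "dy": -0.3, "dz": 2, "yaw": 0, "gripper": 1}
    - {"dx": 6, "dy": -0.5, "dz": 5, "yaw": 0, "gripper": 1}
    - {"dx": 8.2, "dy": -0.5, "dz": 9, "yaw": 0, "gripper": 1}
    - {"dx": 8.2, "dy": -0.5, "dz": 13, "yaw": 0, "gripper": 1}
    - {"dx": 8.2, "dy": -0.5, "dz": 14, "yaw": 0, "gripper": 1}

```text
clock: 21.65
tcp_pos: [0.4711, 0.3753, 0.054]
orientation: [-0.386, -3.115, 0.005]
contact_force: [0.3, -0.1, 0.8]
grip_width: 0.0856
gripper_force: 0.0
```

send_rows:
  steps:
    - {"dx": 0, "dy": 0, "dz": 0, "yaw": 0, "gripper": 1}
    - {"dx": 0, "dy": 0, "dz": 0, "yaw": 0, "gripper": 1}

```text
clock: 21.9
tcp_pos: [0.4737, 0.3777, 0.0576]
orientation: [0.387, 3.116, 0.003]
contact_force: [0.2, -0.1, 0.0]
grip_width: 0.0852
gripper_force: 0.0
```

```bash
python3 - <<'E'
from h import *
f=imaging.grab_frame('wrist');Q=cloud(f);H=hsv(f)
m=(H[...,1]>100)&(H[...,0]>8)&(H[...,0]<32)&(abs(Q[...,2]-.016)<.006)&(np.hypot(Q[...,0]-.4734,Q[...,1]-.3733)<.1)
q=Q[m];print('amber',len(q),rect(q[:,:2]),np.median(q[:,2]))
plan([.473,.375,-.013],165.9)
E
```

```text
amber 15890 (array([0.4732, 0.3749]), array([150.1,  62.3]), 165.9) 0.015960770164768066
t 21.95 tcp [0.4736 0.3777 0.0576] xang 165.9 -> dx,dy,dz [-0.   -0.3   7.06] yaw -0.0 w 0.0856 F [ 0.3  0.1 -0.5] q [-0.89  0.57  0.15  1.86 -0.12  0.72  0.65]
```

send_rows:
  steps:
    - {"dx": 0, "dy": -0.3, "dz": 1.5, "yaw": 0, "gripper": 1}
    - {"dx": 0, "dy": -0.3, "dz": 4, "yaw": 0, "gripper": 1}
    - {"dx": 0, "dy": -0.3, "dz": 6, "yaw": 0, "gripper": 1}
    - {"dx": 0, "dy": -0.3, "dz": 6.9, "yaw": 0, "gripper": 1}
    - {"dx": 0, "dy": -0.3, "dz": 6.9, "yaw": 0, "gripper": 1}

```text
clock: 22.58
tcp_pos: [0.4711, 0.374, -0.0138]
orientation: [-0.385, -3.117, 0.002]
contact_force: [0.6, 0.3, -0.9]
grip_width: 0.0852
gripper_force: 0.0
```

send_rows:
  steps:
    - {"dx": 0, "dy": 0, "dz": 0, "yaw": 0, "gripper": 1}
    - {"dx": 0, "dy": 0, "dz": 0, "yaw": 0, "gripper": 1}

```text
clock: 22.82
tcp_pos: [0.4719, 0.3748, -0.0124]
orientation: [0.386, 3.117, 0.002]
contact_force: [-0.1, 0.2, 0.7]
grip_width: 0.0857
gripper_force: 0.0
```

```bash
python3 - <<'E'
from h import *
plan([.4732,.375,-.013],165.9)
E
```

```text
t 22.82 tcp [ 0.4719  0.3748 -0.0124] xang 165.9 -> dx,dy,dz [-0.12  0.05  0.06] yaw -0.0 w 0.0857 F [-0.1  0.2  0.7] q [-0.87  0.67  0.13  1.89 -0.14  0.59  0.67]
```

send_rows:
  steps:
    - {"dx": -0.1, "dy": 0, "dz": 0, "yaw": 0, "gripper": 0.85}
    - {"dx": -0.1, "dy": 0, "dz": 0, "yaw": 0, "gripper": 0.6}
    - {"dx": -0.1, "dy": 0, "dz": 0, "yaw": 0, "gripper": 0.6}
    - {"dx": -0.1, "dy": 0, "dz": 0, "yaw": 0, "gripper": 0.6}
    - {"dx": -0.1, "dy": 0, "dz": 0, "yaw": 0, "gripper": 0.6}
  force: 70

```text
clock: 23.45
tcp_pos: [0.473, 0.3743, -0.0118]
orientation: [0.386, 3.117, 0.001]
contact_force: [-1.4, -1.3, 9.5]
grip_width: 0.0602
gripper_force: 81.7
```

send_rows:
  steps:
    - {"dx": 0, "dy": 0, "dz": -0.8, "yaw": 0, "gripper": 0.6}
    - {"dx": 0, "dy": 0, "dz": -3, "yaw": 0, "gripper": 0.6}
    - {"dx": 0, "dy": 0, "dz": -6, "yaw": 0, "gripper": 0.6}
    - {"dx": 0, "dy": 0, "dz": -9, "yaw": 0, "gripper": 0.6}
    - {"dx": 0, "dy": 0, "dz": -11, "yaw": 0, "gripper": 0.6}

```text
clock: 24.08
tcp_pos: [0.4725, 0.3741, 0.0983]
orientation: [0.386, 3.117, 0.001]
contact_force: [-0.1, 0.7, -2.1]
grip_width: 0.0603
gripper_force: 76.5
```

```bash
python3 - <<'E'
from h import *
plan([.558,.1465,.1],179.9)
E
```

```text
t 24.07 tcp [0.4725 0.3741 0.0983] xang 165.9 -> dx,dy,dz [-13.84 -19.99  -0.18] yaw -14.0 w 0.0603 F [-0.1  0.7 -2.1] q [-0.9   0.51  0.16  1.85 -0.11  0.79  0.65]
```

send_rows:
  steps:
    - {"dx": -1.5, "dy": -2, "dz": 0, "yaw": -1, "gripper": 0.6}
    - {"dx": -4, "dy": -5.5, "dz": 0, "yaw": -4, "gripper": 0.6}
    - {"dx": -6.5, "dy": -9.5, "dz": 0, "yaw": -7, "gripper": 0.6}
    - {"dx": -9, "dy": -13, "dz": 0, "yaw": -10, "gripper": 0.6}
    - {"dx": -11, "dy": -16, "dz": 0, "yaw": -13, "gripper": 0.6}

```text
clock: 24.7
tcp_pos: [0.5403, 0.1899, 0.0969]
orientation: [-0.029, -3.141, 0.001]
contact_force: [0.8, 0.1, -2.3]
grip_width: 0.0606
gripper_force: 76.5
```

send_rows:
  steps:
    - {"dx": 0, "dy": 0, "dz": 0, "yaw": -1, "gripper": 0.6}
    - {"dx": 0, "dy": 0, "dz": 0, "yaw": -1, "gripper": 0.6}
    - {"dx": 0, "dy": 0, "dz": 0, "yaw": -1, "gripper": 0.6}

```text
clock: 25.08
tcp_pos: [0.5395, 0.1936, 0.0968]
orientation: [-0.0, -3.141, -0.001]
contact_force: [0.0, 0.4, -2.6]
grip_width: 0.0608
gripper_force: 76.5
```

```bash
python3 - <<'E'
from h import *
plan([.558,.1465,.06],179.9)
E
```

```text
t 25.07 tcp [0.5395 0.1936 0.0968] xang 180.0 -> dx,dy,dz [-1.85 -4.71  3.68] yaw 0.1 w 0.0608 F [ 0.   0.4 -2.6] q [-0.55  0.47  0.12  1.92 -0.08  0.76  1.19]
```

send_rows:
  steps:
    - {"dx": -0.6, "dy": -1.5, "dz": 0, "yaw": 0, "gripper": 0.6}
    - {"dx": -1.4, "dy": -3.5, "dz": 0, "yaw": 0, "gripper": 0.6}
    - {"dx": -1.8, "dy": -4.7, "dz": 1, "yaw": 0, "gripper": 0.6}
    - {"dx": -1.8, "dy": -4.7, "dz": 2.5, "yaw": 0, "gripper": 0.6}
    - {"dx": -1.8, "dy": -4.7, "dz": 3.7, "yaw": 0, "gripper": 0.6}

```text
clock: 25.7
tcp_pos: [0.5571, 0.1457, 0.0582]
orientation: [-0.002, -3.14, -0.0]
contact_force: [0.9, 0.3, -2.3]
grip_width: 0.0605
gripper_force: 76.6
```

send_rows:
  steps:
    - {"dx": 0, "dy": 0, "dz": 0, "yaw": 0, "gripper": 0.6}
    - {"dx": 0, "dy": 0, "dz": 0, "yaw": 0, "gripper": 0.6}
    - {"dx": 0, "dy": 0, "dz": 0, "yaw": 0, "gripper": 0.6}

```text
clock: 26.08
tcp_pos: [0.5584, 0.1455, 0.0603]
orientation: [0.002, 3.141, 0.001]
contact_force: [-0.4, 0.0, -2.0]
grip_width: 0.0604
gripper_force: 76.5
```

```bash
cat > am.py <<'E'
from h import *
plan([.558,.1465,.048],179.9)
f=imaging.grab_frame('side');Q=cloud(f);H=hsv(f)
m=(f['depth']>0)&(Q[...,2]>.07)&(H[...,0]>8)&(H[...,0]<32)&(H[...,1]>120)&(np.hypot(Q[...,0]-.558,Q[...,1]-.1465)<.1)
zt=np.percentile(Q[m][:,2],80);m&=Q[...,2]>zt-.007;q=Q[m]
print('amber top',len(q),rect(q[:,:2]),zt)
cv2.imwrite('pics/fin.png',cv2.resize(f['color'][140:260,220:420,::-1],None,fx=4,fy=4,interpolation=cv2.INTER_CUBIC))
E
python3 am.py
```

```text
t 26.07 tcp [0.5584 0.1455 0.0603] xang 179.9 -> dx,dy,dz [0.04 0.1  1.23] yaw 0.0 w 0.0604 F [-0.4  0.  -2. ] q [-0.45  0.52  0.12  1.93 -0.09  0.69  1.29]
amber top 446 (array([0.559, 0.13 ]), array([151.4,  97.1]), 179.7) 0.09042218588052982
```

send_rows:
  steps:
    - {"dx": 0, "dy": 0.1, "dz": 0.3, "yaw": 0, "gripper": 0.6}
    - {"dx": 0, "dy": 0.1, "dz": 0.7, "yaw": 0, "gripper": 0.6}
    - {"dx": 0, "dy": 0.1, "dz": 1, "yaw": 0, "gripper": 0.6}
    - {"dx": 0, "dy": 0.1, "dz": 1.1, "yaw": 0, "gripper": 0.6}
    - {"dx": 0, "dy": 0.1, "dz": 1.1, "yaw": 0, "gripper": 0.6}

```text
clock: 26.75
tcp_pos: [0.558, 0.146, 0.0488]
orientation: [-0.003, -3.141, 0.0]
contact_force: [-0.4, 0.9, -2.2]
grip_width: 0.0602
gripper_force: 76.5
```

send_rows:
  steps:
    - {"dx": 0, "dy": 0, "dz": 0.05, "yaw": 0, "gripper": 0.6}
    - {"dx": 0, "dy": 0, "dz": 0.1, "yaw": 0, "gripper": 0.6}
    - {"dx": 0, "dy": 0, "dz": 0.1, "yaw": 0, "gripper": 0.6}

```text
clock: 27.12
tcp_pos: [0.5582, 0.1461, 0.0481]
orientation: [0.003, 3.141, 0.0]
contact_force: [0.1, -0.6, -0.8]
grip_width: 0.0604
gripper_force: 78.3
```

send_rows:
  steps:
    - {"dx": 0, "dy": 0, "dz": 0.05, "yaw": 0, "gripper": 0.6}
    - {"dx": 0, "dy": 0, "dz": 0.05, "yaw": 0, "gripper": 0.6}

```text
clock: 27.38
tcp_pos: [0.5582, 0.1461, 0.0481]
orientation: [0.003, 3.141, 0.0]
contact_force: [-2.6, -1.2, 5.2]
grip_width: 0.0606
gripper_force: 79.4
```

Contact. I release, rise and check.

send_rows:
  steps:
    - {"dx": 0, "dy": 0, "dz": 0, "yaw": 0, "gripper": 0.8}
    - {"dx": 0, "dy": 0, "dz": 0, "yaw": 0, "gripper": 1}
    - {"dx": 0, "dy": 0, "dz": 0, "yaw": 0, "gripper": 1}
    - {"dx": 0, "dy": 0, "dz": 0, "yaw": 0, "gripper": 1}
    - {"dx": 0, "dy": 0, "dz": 0, "yaw": 0, "gripper": 1}

```text
clock: 28.0
tcp_pos: [0.558, 0.1461, 0.0474]
orientation: [-0.003, -3.142, 0.0]
contact_force: [-0.2, -0.8, 1.0]
grip_width: 0.0852
gripper_force: 0.0
```

send_rows:
  steps:
    - {"dx": 0, "dy": 0, "dz": -1, "yaw": 0, "gripper": 1}
    - {"dx": 0, "dy": 0, "dz": -4, "yaw": 0, "gripper": 1}
    - {"dx": 0, "dy": 0, "dz": -8, "yaw": 0, "gripper": 1}
    - {"dx": 0, "dy": 0, "dz": -12, "yaw": 0, "gripper": 1}
    - {"dx": 0, "dy": 0, "dz": -16, "yaw": 0, "gripper": 1}

```text
clock: 28.62
tcp_pos: [0.558, 0.146, 0.2095]
orientation: [0.003, 3.141, 0.0]
contact_force: [0.0, 1.0, 0.0]
grip_width: 0.0856
gripper_force: 0.0
```

send_rows:
  steps:
    - {"dx": 0, "dy": 5, "dz": 0, "yaw": 0, "gripper": 1}
    - {"dx": 0, "dy": 10, "dz": 0, "yaw": 0, "gripper": 1}
    - {"dx": 0, "dy": 15, "dz": 0, "yaw": 0, "gripper": 1}
    - {"dx": 0, "dy": 18, "dz": 0, "yaw": 0, "gripper": 1}
    - {"dx": 0, "dy": 18, "dz": 0, "yaw": 0, "gripper": 1}

```text
clock: 29.25
tcp_pos: [0.5572, 0.3296, 0.2077]
orientation: [0.005, -3.141, -0.002]
contact_force: [-0.5, -0.2, 0.1]
grip_width: 0.0851
gripper_force: 0.0
```

```bash
python3 am.py; python3 - <<'E'
from h import *
f=imaging.grab_frame('top');H=hsv(f);Q=cloud(f)
near=(np.hypot(Q[...,0]-.56,Q[...,1]-.147)<.13)
for n,m,z in(('amber',(H[...,0]>8)&(H[...,0]<32)&(H[...,1]>120),.076),('blue',(H[...,0]>100)&(H[...,0]<125)&(H[...,1]>120),.008)):
    cs,_=cv2.findContours((m&near).astype(np.uint8),0,1);c=max(cs,key=cv2.contourArea)[:,0];print(n,rect(ray(f,c,z)))
q=Q[(np.hypot(Q[...,0]-.58,Q[...,1]+.13)<.07)&(Q[...,2]>.122)&(Q[...,2]<.145)];print('can bar',rect(q[:,:2]),q[:,2].max())
E
```

```text
t 29.25 tcp [0.5572 0.3296 0.2077] xang -179.8 -> dx,dy,dz [ -0.03 -18.34  15.94] yaw 0.3 w 0.0851 F [-0.5 -0.2  0.1] q [-0.7   0.45  0.1   1.65 -0.05  1.05  0.99]
amber top 580 (array([0.559 , 0.1465]), array([150.8,  68.9]), 179.2) 0.07822212812007805
amber (array([0.5589, 0.1454]), array([153.7,  63.2]), 0.1)
blue (array([0.558 , 0.1461]), array([176.3,  97.3]), 180.0)
can bar (array([ 0.5797, -0.1252]), array([67.8,  9. ]), 153.7) 0.14172879839818855
```

View pics/fin.png

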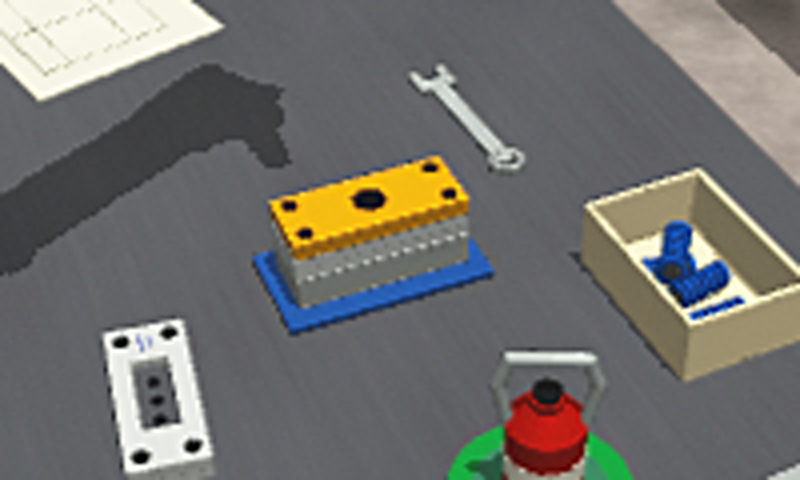

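The picture shows one square, flush pile at (370,235) and the canister upright on the mat. All measured centres agree within about 1 mm, so I hand in.

```bash
python3 -c "
from bench import workorder
print(workorder.hand_in())"
```

```text
the job is handed in; nothing more can be done
None
```

The canister stands upright on the drip mat about 4 mm off centre, the cavity and insulating plates are stacked flush on the bottom plate to about 1 mm, and the job is handed in at about 29 s; the hand-in returned no verdict.

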